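Stand the fallen spice shaker up on its base

ROBOT

A 6-joint arm with a two-finger parallel gripper is mounted at the origin on the work surface. World frame = base frame: x ahead of the robot, y to its left, z up, the work surface at z = 0. Lengths are in m, angles in rad, forces in N, time in s.
With the tool pointing down it reaches from about 0.325 to 0.9 m from the base axis. Payload 6.1 kg.
Tool frame: the origin (TCP) lies at the very end of the fingers, on their centre line; the grasp point (between the pads) lies 19 mm behind it; z points along the fingers, y is the line along which they close (so a half turn about z gives the same grasp; the last joint's range is limited). The gripper opens to 85 mm and grips with 20 to 120 N. Pads are 22 mm wide; open, the fingers measure 114 mm over their backs; the gripper's body (76 mm by 85 mm) begins 54 mm behind the grasp point. The pads swing forward as they close: fully open they stand 13 mm farther back than shut.
Start: joints at [1.022, 0.22, 1.526, -0, 1.395, -0.126], TCP at [0.256, 0.57, 0.198] pointing down, gripper open.
Joint ranges: [-2.98, 2.98], [-0.91, 2.08], [0.09, 2.57], [-1.24, 4.39], [0.2, 2.65], [-2.68, 2.68]. Speed limits (rad/s): [2.57, 2.57, 3.01, 3.14, 3.14, 3.14].

INTERFACE

Orientations are given as a unit quaternion [x, y, z, w].
In Python, from workcell import env gives the robot as it stands. The module is installed in compiled form; this text tells all that it offers.
- The arm moves only by the tool arm_command, never from a script. Its argument "targets" is a list of rows, each an object of numbers: "jaw": the opening, from 0 (shut) to 1 (fully open); "tx", "ty", "tz": the shift along the tool's x, y, z in cm; "rx", "ry", "rz": the turn, a rotation vector about the tool's x, y, z in rad. In form: [{"jaw": .., "tx": .., "ty": .., "tz": .., "rx": .., "ry": .., "rz": ..}, ...]. A call has 1 to 12 rows; each row shifts and turns the commanded pose from where the row before left it, along the tool's axes as they then stand; what a row does not reach is not made up. A row lasts 1/8 s, in which the tool goes at most 62.5 mm and 10.7 degrees, less where a joint would pass 70% of its speed; a pose out of reach is approached as far as the arm can. A call is refused whole if a number of a shift passes 6.25 or a number of a turn 0.188, either way. A call with a gripper value outside its range is refused whole. The fingers move at their own pace and stop on an object; "force" is the grip in N (left out, the last holds). Time passes only in rows, so rows that do not move let the fingers close. It gives the time, the measured TCP pose, the force, the opening and the grip force at its end, in the units of the state.
- env.observe(): the state, without advancing time (a new reading comes with each control period).
- env.camera(name): name is "scene" or "side" or "wrist"; returns a dict with "image" (480x640x3 uint8, red, green, blue), "camera_matrix" (3x3 intrinsics, pixels), "k1" (the pictures are not rectified: a ray, as slopes to the right and down, at radius r is drawn at 1 + k1 r^2 times it, then the intrinsics apply), "xyz" and "attitude" of the camera in the world; the wrist camera has in their place "T_tool_cam" (4x4, takes a point from camera to tool coordinates, whose origin is the TCP and whose axes are the flange's). Camera axes: x right, y down, z forward; pixel columns grow to the right and rows downward; lengths in m; the calibration is good to about 2 mm. A picture is of the moment at which its call begins: read the wrist's pose just before it. There is no depth.
- env.sign_off(): hands the job in; it is judged then, once.
Trained networks look in the newest picture that a camera, given by its name, has taken for a name from the list of things; names that differ only in an ending like _2 or _b are one class to them, and where a whole thing is asked for, a point or a joint stands for the part that bears it (a point fixed in the world has none). Each returns a list of dicts, best first, with "score" (0 to 1); they miss things now and then, are a little off and sometimes report something else, mostly with a low value. They report only what shows in the picture. A call takes as long as a camera call. They do not tell look-alikes from the thing itself.
- env.trace(name, camera): "pixels" (480x640 bool, what is visible of it) and "centre" ([column, row] in pixels, amid what is visible of it).
The state is a dict: "time": time; "joint_positions": joint angles; "qvel": joint speeds; "effort": joint torques, N m; "tool_pos": TCP position; "eef_rot": TCP orientation; "contact_force": force on the tool from outside, world axes, zero at the start; "torque": the same for the moment, N m; "finger_gap": opening from 0.0 (shut) to 1.0 (fully open); "grip_force": force on a finger pad.
Only numpy, scipy, OpenCV 4.12 (cv2) and the standard library are available. Lean on these libraries where they do the work, as an engineer would, in place of code of your own. Each camera call takes 0.05 s, during which the arm holds its last target. There are 200 camera calls.

TASK

Of the two square steel tins lying on the granite ledge, take the slim spice shaker, the one with the round perforated cap. Tip it a quarter turn over the edge of its base, without lifting it clear of the ledge, so that it stands upright beside where it lay with the perforated cap on top, and let go. Leave the other tin and the electric lighter as they lie.

Things in the scene. Friction and masses are not known exactly. Their poses are not given: they have to be found in the camera images.
- shaker_mid (a point): Centre of the body of the spice shaker, a loose square steel tin 50 x 50 x 80 mm long, about 160 g, lying on a long side (this point 25 mm above the flat ledge, z = 0). A round perforated cap, 40 mm across, stands 12 mm out of one end. Its x axis runs along the tin to the cap: level at first, broadly to the robot's left; it must end pointing straight up. Its z axis points up at first.
- shaker_base (a point): Centre of the shaker's flat square base end, 40 mm from shaker_mid along -x; same axes. The edge to tip over lies 25 mm straight below this point at the start. After a clean tip the tin stands on the far side of that edge, its centre 40 mm high and 65 mm (horizontally) from where it was.
- plain_tin_mid (a point): Centre of the other steel tin, to be left alone: also lying on its side, 70 mm long and stouter (60 x 60 mm at its lid), with a flat square slip lid and no round cap; x axis towards its lid. The two tins may lie in either of two places, left or right of the lighter.
- lighter_mid (a point): Middle of the white plastic push-button electric lighter, to be left alone: lies flat between the tins, about 210 mm long (x axis towards its thin steel nozzle), 26 mm wide, 20 mm high.
Mind the look-alikes: they are no part of the job. Leave any blue, green or turquoise look-alike of the part that bears shaker_mid alone.

How it is judged:
At the end, for the whole second after the job is handed in: The shaker stands on its base on the ledge, cap up within 10 degrees, at rest, its base centre within 80 mm of where it was at the start (a clean tip moves it 35 mm); the other tin and the lighter are within 20 mm of where they lay (angle between shaker_mid's own x axis and vertical below 0.17 rad and height (world z) of shaker_mid between 0.03 and 0.05 m and distance of shaker_base from where it was at the start of the episode below 0.08 m and linear speed of shaker below 0.02 m/s and angular speed of shaker below 0.1 rad/s and distance of each of plain_tin_mid, lighter_mid from where it was at the start of the episode below 0.02 m); the robot touches nothing.
It fails at once if the shaker's base is lifted clear of the ledge (its base centre rises above 50 mm) (height (world z) of shaker_base above 0.05 m).
It fails at once if the other tin is moved more than 20 mm (distance of plain_tin_mid from where it was at the start of the episode above 0.02 m).
It fails at once if the lighter is moved more than 20 mm (distance of lighter_mid from where it was at the start of the episode above 0.02 m).
It also fails if it takes over 35 s, if anything falls off the work surface, if the arm or the gripper's body presses on something with over 40 N, if the wrist force passes 120 N, or if a joint passes its speed limit or range.

## Working session

There is one attempt and no reset: what is moved stays moved. The work goes in short steps, Python scripts to look and compute and a tool call to move; the robot and the scene stay as the last step left them, time stands still between calls to the robot, and variables do not carry over. Pictures are saved under pics/ and viewed, at most 10 in all, crops included, and the job is handed in when it is done.

Besides the shell and the picture viewer there is one more tool, called after "Call:" by a JSON object that holds its "name" and its "arguments". arm_command: Moves the arm, as the interface text tells. Its arguments: {"type":"object","properties":{"targets":{"type":"array","items":{"type":"object","properties":{"jaw":{"type":"number"},"tx":{"type":"number"},"ty":{"type":"number"},"tz":{"type":"number"},"rx":{"type":"number"},"ry":{"type":"number"},"rz":{"type":"number"}}}},"force":{"type":"number"}},"required":["targets"]}

```bash
mkdir -p pics; cat > h.py <<'E'
import numpy as np, cv2
from scipy.spatial.transform import Rotation as R
from workcell import env
def cam(name):
    s=env.observe(); c=env.camera(name)
    if name=="wrist":
        T=np.eye(4);T[:3,:3]=R.from_quat(s["eef_rot"]).as_matrix();T[:3,3]=s["tool_pos"]
        T=T@np.array(c["T_tool_cam"])
        c["M"]=T
    else:
        T=np.eye(4);a=np.array(c["attitude"])
        T[:3,:3]=a if a.shape==(3,3) else R.from_quat(a).as_matrix();T[:3,3]=c["xyz"];c["M"]=T
    return c
def topix(c,P):
    p=(np.atleast_2d(P)-c["M"][:3,3])@c["M"][:3,:3]; s=p[:,:2]/p[:,2:]
    s=s*(1+c["k1"]*(s**2).sum(1,keepdims=True)); K=np.array(c["camera_matrix"])
    return s@K[:2,:2].T+K[:2,2]
def toworld(c,uv,z):
    K=np.array(c["camera_matrix"]);d=(np.atleast_2d(uv)-K[:2,2])/[K[0,0],K[1,1]];s=d.copy()
    for _ in range(20): s=d/(1+c["k1"]*(s**2).sum(1,keepdims=True))
    r=np.c_[s,np.ones(len(s))]@c["M"][:3,:3].T; o=c["M"][:3,3]
    return o+r*((z-o[2])/r[:,2])[:,None]
E
cat > a.py <<'E'
from h import *
print(env.observe())
ims=[]
for n in ["scene","side","wrist"]:
    c=cam(n);im=c["image"][:,:,::-1].copy()
    print(n,c["M"][:3,3])
    for k in ["shaker_mid","plain_tin_mid","lighter_mid"]:
        for r in env.trace(k,n):
            print(n,k,round(r["score"],2),np.round(r["centre"]),r["pixels"].sum(),toworld(c,r["centre"],.025).round(3))
    cv2.imwrite(f"pics/{n}0.png",im)
E
python3 a.py
```

```text
{'time': 0.0, 'joint_positions': array([ 1.02188821e+00,  2.21250433e-01,  1.52763884e+00, -7.64672553e-06,
        1.39468935e+00, -1.26100399e-01]), 'qvel': array([-7.08041212e-04,  1.16871403e-03, -7.62816196e-04,  1.75082861e-04,
       -4.61649043e-04, -7.76753433e-05]), 'effort': array([ 1.22655251e-04, -4.96916592e+01, -3.89390230e+01, -2.56436442e-04,
        1.14625407e-02,  1.20468243e-05]), 'tool_pos': array([0.25609907, 0.56937337, 0.19686958]), 'eef_rot': array([ 2.09831949e-01,  9.77736962e-01, -9.38207661e-04, -3.25257868e-04]), 'contact_force': array([-0.66989975, -0.44111814, -0.04256718]), 'torque': array([-0.01342556,  0.01364819,  0.02759407]), 'grip_force': 0.0, 'finger_gap': 0.9954977083778309}
scene [0.83704655 0.397538   0.67456349]
scene shaker_mid 0.95 [188. 200.] 1074 [[ 0.595 -0.33   0.025]]
scene shaker_mid 0.72 [261. 152.] 1139 [[ 0.378 -0.368  0.025]]
scene shaker_mid 0.64 [280. 219.] 1350 [[ 0.479 -0.155  0.025]]
scene shaker_mid 0.55 [327. 183.] 1239 [[ 0.332 -0.179  0.025]]
scene plain_tin_mid 0.81 [380. 354.] 2282 [[0.54  0.193 0.025]]
scene lighter_mid 0.94 [341. 270.] 947 [[0.471 0.023 0.025]]
side [ 0.17023236 -0.48790034  0.61812492]
side shaker_mid 0.78 [365. 303.] 2202 [[ 0.485 -0.168  0.025]]
side shaker_mid 0.72 [282. 354.] 2765 [[ 0.325 -0.172  0.025]]
side shaker_mid 0.69 [492. 344.] 2790 [[ 0.596 -0.336  0.025]]
side shaker_mid 0.55 [391. 443.] 3670 [[ 0.372 -0.363  0.025]]
side plain_tin_mid 0.79 [282. 178.] 1277 [[0.541 0.189 0.025]]
side lighter_mid 0.64 [296. 248.] 1125 [[ 0.457 -0.002  0.025]]
wrist [0.18993891 0.59813719 0.37312321]
wrist plain_tin_mid 0.57 [147. 469.] 288 [[0.496 0.186 0.025]]
```

View pics/side0.png

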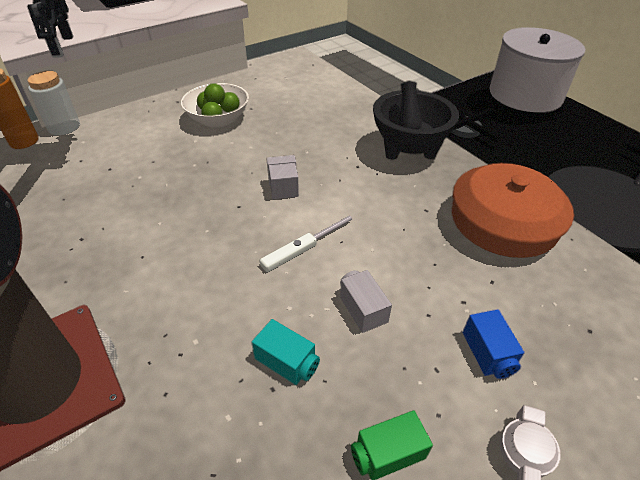

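View pics/scene0.png

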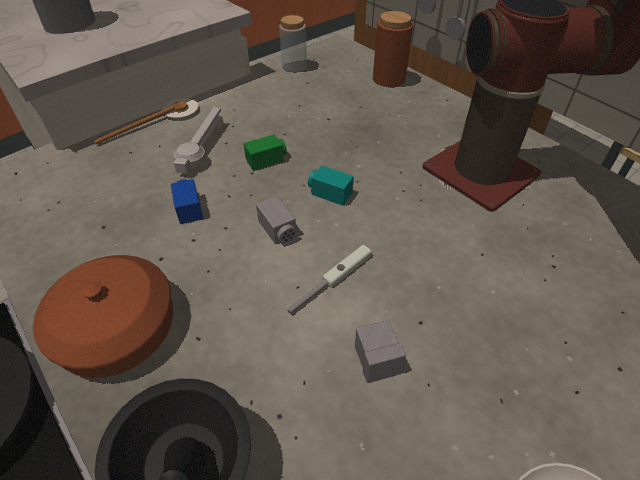

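Candidates in the scene view: blue (188,200), green (261,152), turquoise (327,183) and bare steel (280,219). The steel one, with a round dotted cap at (288,234), fits the description. The stout tin at (380,354) has no cap. Next I'll confirm with a crop and fit the pose.

```bash
cat > fit.py <<'E'
from h import *
from scipy.optimize import minimize
def pts(p):
    x,y,a=p; L=[(i,j,k) for i in(-.04,.04) for j in(-.025,.025) for k in(0,.05)]
    t=np.linspace(0,2*np.pi,24)
    cap=[(xx,.02*np.cos(q),.025+.02*np.sin(q)) for xx in(.04,.052) for q in t]
    def w(A): A=np.array(A); return np.c_[x+A[:,0]*np.cos(a)-A[:,1]*np.sin(a), y+A[:,0]*np.sin(a)+A[:,1]*np.cos(a),A[:,2]]
    return w(L),w(cap)
def sil(c,p,s=4):
    m=np.zeros((480*s,640*s),np.uint8)
    for q in pts(p): cv2.fillConvexPoly(m,cv2.convexHull((topix(c,q)*s+s/2).astype(np.int32)),255)
    return cv2.resize(m,(640,480),interpolation=cv2.INTER_AREA)/255.
def fit(obs,p0):
    f=lambda p:sum(1-(np.minimum(sil(c,p),m).sum()/np.maximum(sil(c,p),m).sum()) for c,m in obs)
    best=None
    for a in np.arange(p0[2]-.5,p0[2]+.6,.25):
        r=minimize(f,[p0[0],p0[1],a],method="Nelder-Mead",options=dict(initial_simplex=[[p0[0]+i,p0[1]+j,a+k] for i,j,k in((0,0,0),(.01,0,0),(0,.01,0),(0,0,.15))],maxiter=80))
        if best is None or r.fun<best.fun: best=r
    return best.x,best.fun/len(obs)
def look(names,xy,p0):
    obs=[]
    for n in names:
        c=cam(n); rs=env.trace("shaker_mid",n)
        rs=[r for r in rs if np.linalg.norm(toworld(c,r["centre"],.025)[0,:2]-xy)<.05]
        if rs: obs.append((c,rs[0]["pixels"].astype(float)))
    res=[fit(obs,p0)]+[fit([o],p0) for o in obs] if len(obs)>1 else [fit(obs,p0)]
    return obs,res
E
python3 - <<'E'
from fit import *
obs,res=look(["scene","side"],[.48,-.16],[.482,-.16,1.6])
for p,e in res: print(p.round(4),round(e,3))
ims=[]
for (c,m),(u,v) in zip(obs,[(280,219),(365,303)]):
    im=c["image"][:,:,::-1].copy()
    ims.append(cv2.resize(im[v-40:v+40,u-50:u+50],None,fx=4,fy=4,interpolation=cv2.INTER_CUBIC))
cv2.imwrite("pics/crop1.png",np.hstack(ims))
E
```

```text
[ 0.4855 -0.1621  1.3956] 0.055
[ 0.4846 -0.1622  1.3958] 0.055
[ 0.4863 -0.1626  1.3871] 0.047
```

View pics/crop1.png

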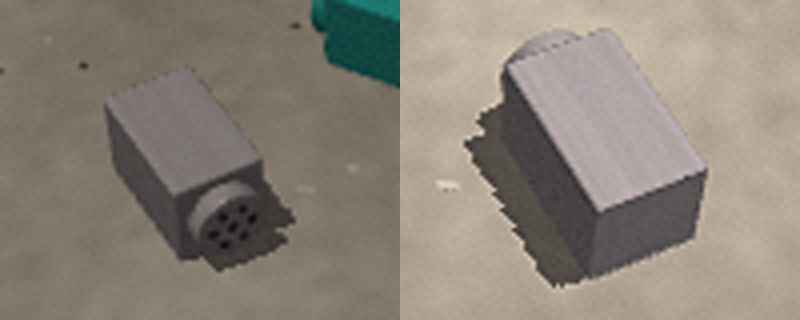

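The crop shows the bare steel tin with a round perforated cap pointing to +y, so this is the shaker. The fit gives its centre at (0.485, -0.162) and yaw at 80°, and the two cameras agree to 2 mm. I'll grip it with the tool leaning 45° toward the cap, then turn about tool y to -45°, which keeps the gripper body clear of the ledge.

```bash
cat > plan.py <<'E'
from h import *
from scipy.spatial.transform import Slerp
C=np.array([.4855,-.162,.025]);YAW=1.395
ax=np.array([np.cos(YAW),np.sin(YAW),0]);lat=np.array([np.sin(YAW),-np.cos(YAW),0]);dn=np.array([0,0,-1.])
def rot(th): # th: tilt about tool y, 0=down
    x=ax*np.cos(th)-dn*np.sin(th); z=dn*np.cos(th)+ax*np.sin(th)
    return R.from_matrix(np.c_[x,lat,z])
def grasp(back=0,th=-.785):
    r=rot(th); return C+.005*ax+np.array([0,0,.005])+r.as_matrix()[:,2]*(.019-back),r
def tip(phi,lift=.002): # pose after tipping by phi about base edge
    p,r=grasp(); E=C-.04*ax-np.array([0,0,.025]); q=R.from_rotvec(lat*phi)
    return E+q.apply(p-E)+[0,0,lift],q*r
def steps(poses):
    for (p0,r0),(p1,r1) in zip(poses,poses[1:]):
        t=r0.inv().apply(p1-p0)*100; w=(r0.inv()*r1).as_rotvec()
        print(dict(zip("tx ty tz rx ry rz".split(),map(float,np.r_[t.round(2),w.round(3)]))))
def now(): s=env.observe(); return s["tool_pos"],R.from_quat(s["eef_rot"])
def line(a,b,n):
    s=Slerp([0,1],R.concatenate([a[1],b[1]])); return [(a[0]+(b[0]-a[0])*u,s(u)) for u in np.linspace(0,1,n+1)]
E
python3 - <<'E'
from plan import *
a=now();b=grasp(.10,0.)
b=(b[0]+[0,0,.05],b[1]); print(b[0]); steps(line(a,b,14))
E
```

```text
[ 0.48637446 -0.15707706  0.161     ]
{'tx': -3.63, 'ty': -4.06, 'tz': 0.26, 'rx': -0.0, 'ry': 0.0, 'rz': 0.095}
{'tx': -4.0, 'ty': -3.7, 'tz': 0.26, 'rx': -0.0, 'ry': 0.0, 'rz': 0.095}
{'tx': -4.33, 'ty': -3.31, 'tz': 0.26, 'rx': -0.0, 'ry': 0.0, 'rz': 0.095}
{'tx': -4.62, 'ty': -2.88, 'tz': 0.26, 'rx': -0.0, 'ry': 0.0, 'rz': 0.095}
{'tx': -4.87, 'ty': -2.44, 'tz': 0.26, 'rx': -0.0, 'ry': 0.0, 'rz': 0.095}
{'tx': -5.08, 'ty': -1.96, 'tz': 0.26, 'rx': -0.0, 'ry': 0.0, 'rz': 0.095}
{'tx': -5.24, 'ty': -1.48, 'tz': 0.26, 'rx': -0.0, 'ry': 0.0, 'rz': 0.095}
{'tx': -5.36, 'ty': -0.97, 'tz': 0.26, 'rx': -0.0, 'ry': 0.0, 'rz': 0.095}
{'tx': -5.43, 'ty': -0.46, 'tz': 0.26, 'rx': -0.0, 'ry': 0.0, 'rz': 0.095}
{'tx': -5.45, 'ty': 0.05, 'tz': 0.26, 'rx': -0.0, 'ry': 0.0, 'rz': 0.095}
{'tx': -5.42, 'ty': 0.56, 'tz': 0.26, 'rx': -0.0, 'ry': 0.0, 'rz': 0.095}
{'tx': -5.34, 'ty': 1.07, 'tz': 0.26, 'rx': -0.0, 'ry': 0.0, 'rz': 0.095}
{'tx': -5.21, 'ty': 1.57, 'tz': 0.26, 'rx': -0.0, 'ry': 0.0, 'rz': 0.095}
{'tx': -5.04, 'ty': 2.06, 'tz': 0.26, 'rx': -0.0, 'ry': 0.0, 'rz': 0.095}
```

Call:
{"name": "arm_command", "arguments": {"targets": [{"jaw": 1, "tx": -3.6, "ty": -4.1, "tz": 0, "rz": 0.095}, {"tx": -4.0, "ty": -3.7, "rz": 0.095}, {"tx": -4.3, "ty": -3.3, "rz": 0.095}, {"tx": -4.6, "ty": -2.9, "rz": 0.095}, {"tx": -4.9, "ty": -2.4, "rz": 0.095}, {"tx": -5.1, "ty": -2.0, "rz": 0.095}, {"tx": -5.2, "ty": -1.5, "rz": 0.095}, {"tx": -5.4, "ty": -1.0, "rz": 0.095}, {"tx": -5.4, "ty": -0.5, "rz": 0.095}, {"tx": -5.4, "ty": 0, "rz": 0.095}], "force": 60}}

```text
$.targets[0]: bad value
```

Call:
{"name": "arm_command", "arguments": {"targets": [{"tx": -5.4, "ty": 0.6, "rz": 0.095}, {"tx": -5.3, "ty": 1.1, "rz": 0.095}, {"tx": -5.2, "ty": 1.6, "rz": 0.095}, {"tx": -5.0, "ty": 2.1, "rz": 0.095}, {"tx": 0}, {"tx": 0}]}}

```text
$.targets[0]: bad value
```

```bash
python3 - <<'E'
from fit import *
from plan import C,YAW,now,grasp,line,steps
print(now()[0],now()[1].as_matrix().round(3).tolist(),env.observe()["joint_positions"].round(2))
obs,res=look(["wrist"],C[:2],[C[0],C[1],YAW])
for p,e in res: print(p.round(4),round(e,3))
c=obs[0][0]; im=c["image"][:,:,::-1].copy()
for p,col in((res[0][0],(0,255,0)),([C[0],C[1],YAW],(0,0,255))):
    cv2.polylines(im,[np.int32(topix(c,q)) for q in [np.array(__import__("fit").pts(p)[0])[[0,2,3,1,5,7,6,4]]]],True,col,1)
cv2.imwrite("pics/w1.png",im)
steps(line(now(),grasp(.10),8))
E
```

```text
[0.25645689 0.56995185 0.19801842] [[-0.912, 0.41, -0.0], [0.41, 0.912, -0.0], [0.0, -0.0, -1.0]] [ 1.02  0.22  1.53  0.    1.39 -0.13]
[ 0.4855 -0.162   0.895 ] nanfit.py:19: RuntimeWarning: invalid value encountered in scalar divide
  return best.x,best.fun/len(obs)
Traceback (most recent call last):
IndexError: list index out of range
```

All fields are apparently required in every row.

Call:
{"name": "arm_command", "arguments": {"targets": [{"jaw": 1, "tx": -3.6, "ty": -4.1, "tz": 0, "rx": 0, "ry": 0, "rz": 0.095}, {"jaw": 1, "tx": -4.0, "ty": -3.7, "tz": 0, "rx": 0, "ry": 0, "rz": 0.095}, {"jaw": 1, "tx": -4.3, "ty": -3.3, "tz": 0, "rx": 0, "ry": 0, "rz": 0.095}, {"jaw": 1, "tx": -4.6, "ty": -2.9, "tz": 0, "rx": 0, "ry": 0, "rz": 0.095}, {"jaw": 1, "tx": -4.9, "ty": -2.4, "tz": 0, "rx": 0, "ry": 0, "rz": 0.095}, {"jaw": 1, "tx": -5.1, "ty": -2.0, "tz": 0, "rx": 0, "ry": 0, "rz": 0.095}, {"jaw": 1, "tx": -5.2, "ty": -1.5, "tz": 0, "rx": 0, "ry": 0, "rz": 0.095}, {"jaw": 1, "tx": -5.4, "ty": -1.0, "tz": 0, "rx": 0, "ry": 0, "rz": 0.095}, {"jaw": 1, "tx": -5.4, "ty": -0.5, "tz": 0, "rx": 0, "ry": 0, "rz": 0.095}, {"jaw": 1, "tx": -5.4, "ty": 0, "tz": 0, "rx": 0, "ry": 0, "rz": 0.095}], "force": 60}}

```text
time: 2.15
tool_pos: [0.418, 0.0484, 0.1985]
eef_rot: [0.635, 0.773, 0.0, 0.001]
contact_force: [0.8, -0.4, 0.2]
finger_gap: 0.994
grip_force: 0.0
```

Call:
{"name": "arm_command", "arguments": {"targets": [{"jaw": 1, "tx": -5.4, "ty": 0.6, "tz": 0, "rx": 0, "ry": 0, "rz": 0.095}, {"jaw": 1, "tx": -5.3, "ty": 1.1, "tz": 0, "rx": 0, "ry": 0, "rz": 0.095}, {"jaw": 1, "tx": -5.2, "ty": 1.6, "tz": 0, "rx": 0, "ry": 0, "rz": 0.095}, {"jaw": 1, "tx": -5.0, "ty": 2.1, "tz": 0, "rx": 0, "ry": 0, "rz": 0.095}, {"jaw": 1, "tx": 0, "ty": 0, "tz": 0, "rx": 0, "ry": 0, "rz": 0}, {"jaw": 1, "tx": 0, "ty": 0, "tz": 0, "rx": 0, "ry": 0, "rz": 0}]}}

```text
time: 2.9
tool_pos: [0.4831, -0.1564, 0.1977]
eef_rot: [0.768, 0.64, -0.0, -0.001]
contact_force: [0.2, -0.4, 0.9]
finger_gap: 0.999
grip_force: 0.0
```

```bash
cat > w.py <<'E'
from fit import *
from plan import C,YAW,now,grasp,line,steps
print(now()[0],now()[1].as_matrix().round(3).tolist(),env.observe()["joint_positions"].round(2))
obs,res=look(["wrist"],C[:2],[C[0],C[1],YAW])
for p,e in res: print(p.round(4),round(e,3))
c=obs[0][0]; im=c["image"][:,:,::-1].copy()
for p,col in((res[0][0],(0,255,0)),([C[0],C[1],YAW],(0,0,255))):
    cv2.polylines(im,[np.int32(topix(c,pts(p)[0])[[0,2,3,1,5,7,6,4]])],True,col,1)
cv2.imwrite("pics/w1.png",im)
steps(line(now(),grasp(.10),8))
E
python3 w.py
```

```text
[ 0.48312305 -0.15639104  0.19771653] [[0.181, 0.983, -0.001], [0.983, -0.181, 0.001], [0.001, -0.001, -1.0]] [-0.47 -0.06  1.83  0.    1.38 -0.29]
[ 0.4845 -0.1617  1.3953] 0.057
{'tx': 0.7, 'ty': 0.04, 'tz': 1.38, 'rx': -0.0, 'ry': -0.098, 'rz': -0.001}
{'tx': 0.84, 'ty': 0.04, 'tz': 1.31, 'rx': -0.0, 'ry': -0.098, 'rz': -0.001}
{'tx': 0.96, 'ty': 0.04, 'tz': 1.22, 'rx': -0.0, 'ry': -0.098, 'rz': -0.001}
{'tx': 1.08, 'ty': 0.04, 'tz': 1.12, 'rx': -0.0, 'ry': -0.098, 'rz': -0.001}
{'tx': 1.18, 'ty': 0.04, 'tz': 1.01, 'rx': -0.0, 'ry': -0.098, 'rz': -0.001}
{'tx': 1.27, 'ty': 0.04, 'tz': 0.89, 'rx': -0.0, 'ry': -0.098, 'rz': -0.001}
{'tx': 1.35, 'ty': 0.04, 'tz': 0.76, 'rx': -0.0, 'ry': -0.098, 'rz': -0.001}
{'tx': 1.42, 'ty': 0.04, 'tz': 0.62, 'rx': -0.0, 'ry': -0.098, 'rz': -0.001}
```

View pics/w1.png

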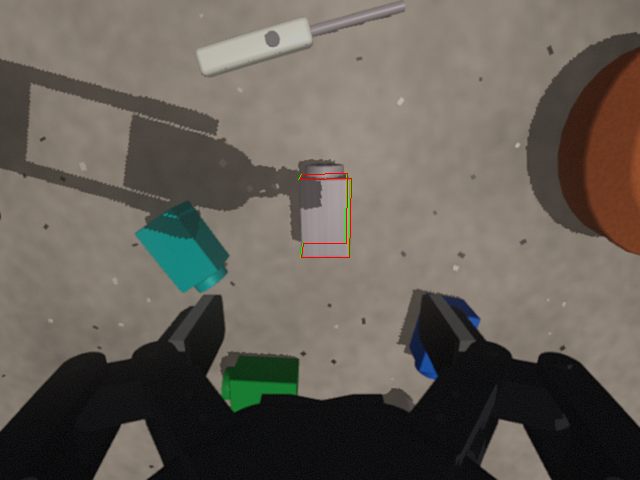

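The wrist view shows the shaker at (325,215), cap up at (323,170), and the fitted outline agrees with the earlier one to 1 mm. Next I'll tilt into the pre-grasp.

Call:
{"name": "arm_command", "arguments": {"targets": [{"jaw": 1, "tx": 0.7, "ty": 0.0, "tz": 1.4, "rx": 0, "ry": -0.098, "rz": 0}, {"jaw": 1, "tx": 0.8, "ty": 0.0, "tz": 1.3, "rx": 0, "ry": -0.098, "rz": 0}, {"jaw": 1, "tx": 1.0, "ty": 0.0, "tz": 1.2, "rx": 0, "ry": -0.098, "rz": 0}, {"jaw": 1, "tx": 1.1, "ty": 0.1, "tz": 1.1, "rx": 0, "ry": -0.098, "rz": 0}, {"jaw": 1, "tx": 1.2, "ty": 0.1, "tz": 1.0, "rx": 0, "ry": -0.098, "rz": 0}, {"jaw": 1, "tx": 1.3, "ty": 0.0, "tz": 0.9, "rx": 0, "ry": -0.098, "rz": 0}, {"jaw": 1, "tx": 1.3, "ty": 0.0, "tz": 0.8, "rx": 0, "ry": -0.098, "rz": 0}, {"jaw": 1, "tx": 1.4, "ty": 0.0, "tz": 0.6, "rx": 0, "ry": -0.098, "rz": 0}, {"jaw": 1, "tx": 0, "ty": 0, "tz": 0, "rx": 0, "ry": 0, "rz": 0}, {"jaw": 1, "tx": 0, "ty": 0, "tz": 0, "rx": 0, "ry": 0, "rz": 0}]}}

```text
time: 4.25
tool_pos: [0.4961, -0.101, 0.0884]
eef_rot: [0.71, 0.592, -0.293, 0.245]
contact_force: [-0.4, 0.4, 0.5]
finger_gap: 0.998
grip_force: 0.0
```

```bash
python3 - <<'E'
from plan import *
print(env.observe()["joint_positions"].round(2),now()[0],grasp(.1)[0])
steps(line(now(),grasp(0),6))
E
```

```text
[ 0.14  0.33  1.83 -0.76  1.35  0.64] [ 0.49606661 -0.10101284  0.08835321] [ 0.49638754 -0.10070663  0.08729845]
{'tx': 0.01, 'ty': 0.01, 'tz': 1.67, 'rx': -0.0, 'ry': -0.0, 'rz': -0.001}
{'tx': 0.01, 'ty': 0.01, 'tz': 1.67, 'rx': -0.0, 'ry': -0.0, 'rz': -0.001}
{'tx': 0.01, 'ty': 0.01, 'tz': 1.67, 'rx': -0.0, 'ry': -0.0, 'rz': -0.001}
{'tx': 0.01, 'ty': 0.01, 'tz': 1.67, 'rx': -0.0, 'ry': -0.0, 'rz': -0.001}
{'tx': 0.02, 'ty': 0.01, 'tz': 1.67, 'rx': -0.0, 'ry': -0.0, 'rz': -0.001}
{'tx': 0.02, 'ty': 0.01, 'tz': 1.67, 'rx': -0.0, 'ry': -0.0, 'rz': -0.001}
```

Call:
{"name": "arm_command", "arguments": {"targets": [{"jaw": 1, "tx": 0, "ty": 0, "tz": 1.7, "rx": 0, "ry": 0, "rz": 0}, {"jaw": 1, "tx": 0, "ty": 0, "tz": 1.7, "rx": 0, "ry": 0, "rz": 0}, {"jaw": 1, "tx": 0, "ty": 0, "tz": 1.7, "rx": 0, "ry": 0, "rz": 0}, {"jaw": 1, "tx": 0, "ty": 0, "tz": 1.7, "rx": 0, "ry": 0, "rz": 0}, {"jaw": 1, "tx": 0, "ty": 0, "tz": 1.6, "rx": 0, "ry": 0, "rz": 0}, {"jaw": 1, "tx": 0, "ty": 0, "tz": 1.6, "rx": 0, "ry": 0, "rz": 0}, {"jaw": 1, "tx": 0, "ty": 0, "tz": 0, "rx": 0, "ry": 0, "rz": 0}]}}

```text
time: 5.12
tool_pos: [0.4816, -0.1718, 0.0156]
eef_rot: [0.71, 0.591, -0.295, 0.244]
contact_force: [-0.6, -0.1, 0.2]
finger_gap: 1.0
grip_force: 0.0
```

Call:
{"name": "arm_command", "arguments": {"targets": [{"jaw": 0.4, "tx": 0, "ty": 0, "tz": 0, "rx": 0, "ry": 0, "rz": 0}, {"jaw": 0.4, "tx": 0, "ty": 0, "tz": 0, "rx": 0, "ry": 0, "rz": 0}, {"jaw": 0.4, "tx": 0, "ty": 0, "tz": 0, "rx": 0, "ry": 0, "rz": 0}, {"jaw": 0.4, "tx": 0, "ty": 0, "tz": 0, "rx": 0, "ry": 0, "rz": 0}, {"jaw": 0.4, "tx": 0, "ty": 0, "tz": 0, "rx": 0, "ry": 0, "rz": 0}, {"jaw": 0.4, "tx": 0, "ty": 0, "tz": 0, "rx": 0, "ry": 0, "rz": 0}], "force": 50}}

```text
time: 5.88
tool_pos: [0.4838, -0.1706, 0.0175]
eef_rot: [0.71, 0.591, -0.293, 0.245]
contact_force: [0.4, 4.8, 5.7]
finger_gap: 0.567
grip_force: 52.4
```

```bash
python3 - <<'E'
from plan import *
print(now()[0],grasp(0)[0])
a=now();E=C-.04*ax-np.array([0,0,.025])
P=[]
for k in range(15):
    phi=k*np.pi/2/14; q=R.from_rotvec(lat*phi); P.append((E+q.apply(a[0]-E)+[0,0,.003*min(1,k/2)],q*a[1]))
steps(P); print(P[-1][0])
E
```

```text
[ 0.48375684 -0.17061901  0.01754936] [ 0.48402571 -0.17029976  0.01655962]
{'tx': -0.5, 'ty': 0.0, 'tz': -0.19, 'rx': 0.001, 'ry': 0.112, 'rz': -0.0}
{'tx': -0.49, 'ty': 0.0, 'tz': -0.2, 'rx': 0.001, 'ry': 0.112, 'rz': -0.0}
{'tx': -0.39, 'ty': 0.0, 'tz': -0.09, 'rx': 0.001, 'ry': 0.112, 'rz': -0.0}
{'tx': -0.39, 'ty': 0.0, 'tz': -0.09, 'rx': 0.001, 'ry': 0.112, 'rz': -0.0}
{'tx': -0.39, 'ty': 0.0, 'tz': -0.09, 'rx': 0.001, 'ry': 0.112, 'rz': -0.0}
{'tx': -0.39, 'ty': 0.0, 'tz': -0.09, 'rx': 0.001, 'ry': 0.112, 'rz': -0.0}
{'tx': -0.39, 'ty': 0.0, 'tz': -0.09, 'rx': 0.001, 'ry': 0.112, 'rz': -0.0}
{'tx': -0.39, 'ty': 0.0, 'tz': -0.09, 'rx': 0.001, 'ry': 0.112, 'rz': -0.0}
{'tx': -0.39, 'ty': 0.0, 'tz': -0.09, 'rx': 0.001, 'ry': 0.112, 'rz': -0.0}
{'tx': -0.39, 'ty': 0.0, 'tz': -0.09, 'rx': 0.001, 'ry': 0.112, 'rz': -0.0}
{'tx': -0.39, 'ty': 0.0, 'tz': -0.09, 'rx': 0.001, 'ry': 0.112, 'rz': -0.0}
{'tx': -0.39, 'ty': 0.0, 'tz': -0.09, 'rx': 0.001, 'ry': 0.112, 'rz': -0.0}
{'tx': -0.39, 'ty': 0.0, 'tz': -0.09, 'rx': 0.001, 'ry': 0.112, 'rz': -0.0}
{'tx': -0.39, 'ty': 0.0, 'tz': -0.09, 'rx': 0.001, 'ry': 0.112, 'rz': -0.0}
[ 0.47522939 -0.21862585  0.03420897]
```

Call:
{"name": "arm_command", "arguments": {"targets": [{"jaw": 0.4, "tx": -0.5, "ty": 0, "tz": -0.2, "rx": 0, "ry": 0.112, "rz": 0}, {"jaw": 0.4, "tx": -0.5, "ty": 0, "tz": -0.2, "rx": 0, "ry": 0.112, "rz": 0}, {"jaw": 0.4, "tx": -0.4, "ty": 0, "tz": -0.1, "rx": 0, "ry": 0.112, "rz": 0}, {"jaw": 0.4, "tx": -0.4, "ty": 0, "tz": -0.1, "rx": 0, "ry": 0.112, "rz": 0}, {"jaw": 0.4, "tx": -0.4, "ty": 0, "tz": -0.1, "rx": 0, "ry": 0.112, "rz": 0}, {"jaw": 0.4, "tx": 0, "ty": 0, "tz": 0, "rx": 0, "ry": 0, "rz": 0}]}}

```text
time: 6.62
tool_pos: [0.4801, -0.1871, 0.0349]
eef_rot: [0.765, 0.634, -0.086, 0.072]
contact_force: [-0.0, -0.3, -1.8]
finger_gap: 0.567
grip_force: 51.9
```

```bash
cat > q.py <<'E'
import sys
from plan import *
phi0=float(sys.argv[1]);n=int(sys.argv[2])
a=now();s=env.observe();print(s["joint_positions"].round(2),s["contact_force"].round(1))
g=(np.array([.48375684,-.17061901,.01754936]),R.from_quat([.71,.591,-.293,.245])); E=C-.04*ax-np.array([0,0,.025])
def pose(phi,l=.003): q=R.from_rotvec(lat*phi); return E+q.apply(g[0]-E)+[0,0,l],q*g[1]
act=(a[1]*g[1].inv()).as_rotvec()@lat; print("phi",act,"err mm",(a[0]-pose(act)[0])*1e3)
steps([a]+[pose(act+(np.pi/2-act)*k/n) for k in range(1,n+1)])
E
python3 q.py 0 9
```

```text
[-0.37  0.14  1.97 -0.26  1.01 -0.04] [-0.  -0.3 -1.8]
phi 0.5596920851162627 err mm [-1.22235657 -2.61722595  0.49547746]
{'tx': -0.11, 'ty': 0.08, 'tz': -0.1, 'rx': 0.003, 'ry': 0.112, 'rz': -0.005}
{'tx': -0.39, 'ty': 0.0, 'tz': -0.09, 'rx': 0.001, 'ry': 0.112, 'rz': -0.0}
{'tx': -0.39, 'ty': 0.0, 'tz': -0.09, 'rx': 0.001, 'ry': 0.112, 'rz': -0.0}
{'tx': -0.39, 'ty': 0.0, 'tz': -0.09, 'rx': 0.001, 'ry': 0.112, 'rz': -0.0}
{'tx': -0.39, 'ty': 0.0, 'tz': -0.09, 'rx': 0.001, 'ry': 0.112, 'rz': -0.0}
{'tx': -0.39, 'ty': 0.0, 'tz': -0.09, 'rx': 0.001, 'ry': 0.112, 'rz': -0.0}
{'tx': -0.39, 'ty': 0.0, 'tz': -0.09, 'rx': 0.001, 'ry': 0.112, 'rz': -0.0}
{'tx': -0.39, 'ty': 0.0, 'tz': -0.09, 'rx': 0.001, 'ry': 0.112, 'rz': -0.0}
{'tx': -0.39, 'ty': 0.0, 'tz': -0.09, 'rx': 0.001, 'ry': 0.112, 'rz': -0.0}
```

Call:
{"name": "arm_command", "arguments": {"targets": [{"jaw": 0.4, "tx": -0.4, "ty": 0, "tz": -0.1, "rx": 0, "ry": 0.112, "rz": 0}, {"jaw": 0.4, "tx": -0.4, "ty": 0, "tz": -0.1, "rx": 0, "ry": 0.112, "rz": 0}, {"jaw": 0.4, "tx": -0.4, "ty": 0, "tz": -0.1, "rx": 0, "ry": 0.112, "rz": 0}, {"jaw": 0.4, "tx": -0.4, "ty": 0, "tz": -0.1, "rx": 0, "ry": 0.112, "rz": 0}, {"jaw": 0.4, "tx": -0.4, "ty": 0, "tz": -0.1, "rx": 0, "ry": 0.112, "rz": 0}, {"jaw": 0.4, "tx": -0.4, "ty": 0, "tz": -0.1, "rx": 0, "ry": 0.112, "rz": 0}, {"jaw": 0.4, "tx": -0.4, "ty": 0, "tz": -0.1, "rx": 0, "ry": 0.112, "rz": 0}, {"jaw": 0.4, "tx": 0, "ty": 0, "tz": 0, "rx": 0, "ry": 0, "rz": 0}]}}

```text
time: 7.62
tool_pos: [0.4735, -0.2124, 0.0353]
eef_rot: [0.739, 0.614, 0.211, -0.179]
contact_force: [-0.2, 0.1, -2.5]
finger_gap: 0.573
grip_force: 52.0
```

```bash
python3 q.py 0 2; python3 - <<'E'
from h import *
c=cam("side");u,v=360,320
cv2.imwrite("pics/s2.png",cv2.resize(c["image"][v-100:v+100,u-130:u+130,::-1],None,fx=3,fy=3,interpolation=cv2.INTER_CUBIC))
E
```

```text
[-0.88  0.41  1.74  0.43  1.4  -0.85] [-0.2  0.1 -2.5]
phi 1.3449902939812188 err mm [-3.0105684  -1.0914038  -2.01768515]
{'tx': -0.15, 'ty': 0.28, 'tz': -0.17, 'rx': 0.003, 'ry': 0.113, 'rz': -0.005}
{'tx': -0.39, 'ty': 0.0, 'tz': -0.09, 'rx': 0.001, 'ry': 0.113, 'rz': -0.0}
```

View pics/s2.png

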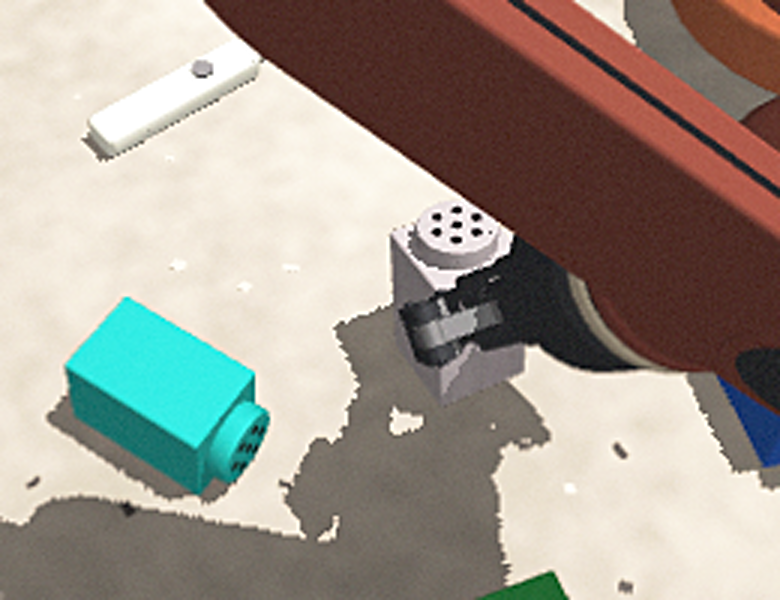

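The picture shows the shaker nearly upright with its cap up at crop pixel (457,230), held by the fingers, with the lighter untouched. I'll finish the turn and lower it gently.

Call:
{"name": "arm_command", "arguments": {"targets": [{"jaw": 0.4, "tx": -0.2, "ty": 0, "tz": -0.2, "rx": 0, "ry": 0.113, "rz": 0}, {"jaw": 0.4, "tx": -0.4, "ty": 0, "tz": -0.1, "rx": 0, "ry": 0.113, "rz": 0}, {"jaw": 0.4, "tx": 0, "ty": 0, "tz": 0, "rx": 0, "ry": 0, "rz": 0}, {"jaw": 0.4, "tx": 0, "ty": 0, "tz": 0, "rx": 0, "ry": 0, "rz": 0}]}}

```text
time: 8.18
tool_pos: [0.4743, -0.2179, 0.037]
eef_rot: [0.71, 0.592, 0.293, -0.245]
contact_force: [0.4, 0.2, -2.4]
finger_gap: 0.572
grip_force: 52.3
```

```bash
python3 q.py 0 1
```

```text
[-0.96  0.56  1.63  0.53  1.56 -0.95] [ 0.4  0.2 -2.4]
phi 1.5676404189652664 err mm [-0.96484024  0.66903301  2.74227057]
{'tx': -0.24, 'ty': 0.11, 'tz': 0.16, 'rx': 0.006, 'ry': 0.003, 'rz': 0.001}
```

Call:
{"name": "arm_command", "arguments": {"targets": [{"jaw": 0.4, "tx": -0.1, "ty": 0, "tz": 0.1, "rx": 0, "ry": 0, "rz": 0}, {"jaw": 0.4, "tx": -0.1, "ty": 0, "tz": 0.1, "rx": 0, "ry": 0, "rz": 0}, {"jaw": 0.4, "tx": -0.1, "ty": 0, "tz": 0.1, "rx": 0, "ry": 0, "rz": 0}, {"jaw": 0.4, "tx": 0, "ty": 0, "tz": 0, "rx": 0, "ry": 0, "rz": 0}, {"jaw": 0.4, "tx": 0, "ty": 0, "tz": 0, "rx": 0, "ry": 0, "rz": 0}]}}

```text
time: 8.8
tool_pos: [0.474, -0.2189, 0.0327]
eef_rot: [0.71, 0.591, 0.294, -0.245]
contact_force: [0.2, 0.3, -2.2]
finger_gap: 0.575
grip_force: 52.3
```

Call:
{"name": "arm_command", "arguments": {"targets": [{"jaw": 0.4, "tx": -0.06, "ty": 0, "tz": 0.06, "rx": 0, "ry": 0, "rz": 0}, {"jaw": 0.4, "tx": 0, "ty": 0, "tz": 0, "rx": 0, "ry": 0, "rz": 0}, {"jaw": 0.4, "tx": 0, "ty": 0, "tz": 0, "rx": 0, "ry": 0, "rz": 0}]}}

```text
time: 9.18
tool_pos: [0.474, -0.219, 0.0318]
eef_rot: [0.71, 0.591, 0.294, -0.245]
contact_force: [-0.1, -0.5, -1.6]
finger_gap: 0.569
grip_force: 52.3
```

Call:
{"name": "arm_command", "arguments": {"targets": [{"jaw": 0.4, "tx": -0.06, "ty": 0, "tz": 0.06, "rx": 0, "ry": 0, "rz": 0}, {"jaw": 0.4, "tx": 0, "ty": 0, "tz": 0, "rx": 0, "ry": 0, "rz": 0}, {"jaw": 0.4, "tx": 0, "ty": 0, "tz": 0, "rx": 0, "ry": 0, "rz": 0}]}}

```text
time: 9.55
tool_pos: [0.4741, -0.2189, 0.031]
eef_rot: [0.71, 0.591, 0.294, -0.245]
contact_force: [1.1, -0.7, -1.7]
finger_gap: 0.569
grip_force: 52.3
```

Call:
{"name": "arm_command", "arguments": {"targets": [{"jaw": 0.4, "tx": -0.06, "ty": 0, "tz": 0.06, "rx": 0, "ry": 0, "rz": 0}, {"jaw": 0.4, "tx": 0, "ty": 0, "tz": 0, "rx": 0, "ry": 0, "rz": 0}, {"jaw": 0.4, "tx": 0, "ty": 0, "tz": 0, "rx": 0, "ry": 0, "rz": 0}]}}

```text
time: 9.93
tool_pos: [0.4742, -0.2191, 0.0305]
eef_rot: [0.71, 0.591, 0.294, -0.245]
contact_force: [-1.1, -0.5, 1.9]
finger_gap: 0.567
grip_force: 52.6
```

Contact felt. One more small press, then I'll open slowly.

Call:
{"name": "arm_command", "arguments": {"targets": [{"jaw": 0.4, "tx": -0.04, "ty": 0, "tz": 0.04, "rx": 0, "ry": 0, "rz": 0}, {"jaw": 0.4, "tx": 0, "ty": 0, "tz": 0, "rx": 0, "ry": 0, "rz": 0}, {"jaw": 0.6, "tx": 0, "ty": 0, "tz": 0, "rx": 0, "ry": 0, "rz": 0}, {"jaw": 0.65, "tx": 0, "ty": 0, "tz": 0, "rx": 0, "ry": 0, "rz": 0}, {"jaw": 0.75, "tx": 0, "ty": 0, "tz": 0, "rx": 0, "ry": 0, "rz": 0}, {"jaw": 1, "tx": 0, "ty": 0, "tz": 0, "rx": 0, "ry": 0, "rz": 0}, {"jaw": 1, "tx": 0, "ty": 0, "tz": 0, "rx": 0, "ry": 0, "rz": 0}, {"jaw": 1, "tx": 0, "ty": 0, "tz": 0, "rx": 0, "ry": 0, "rz": 0}]}}

```text
time: 10.92
tool_pos: [0.4741, -0.2189, 0.0296]
eef_rot: [0.71, 0.591, 0.294, -0.245]
contact_force: [1.3, 0.7, -0.3]
finger_gap: 1.0
grip_force: 0.0
```

```bash
python3 - <<'E'
from h import *
c=cam("side");u,v=360,320
cv2.imwrite("pics/s3.png",cv2.resize(c["image"][v-100:v+100,u-130:u+130,::-1],None,fx=3,fy=3,interpolation=cv2.INTER_CUBIC))
E
```

```text
(no output)
```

View pics/s3.png

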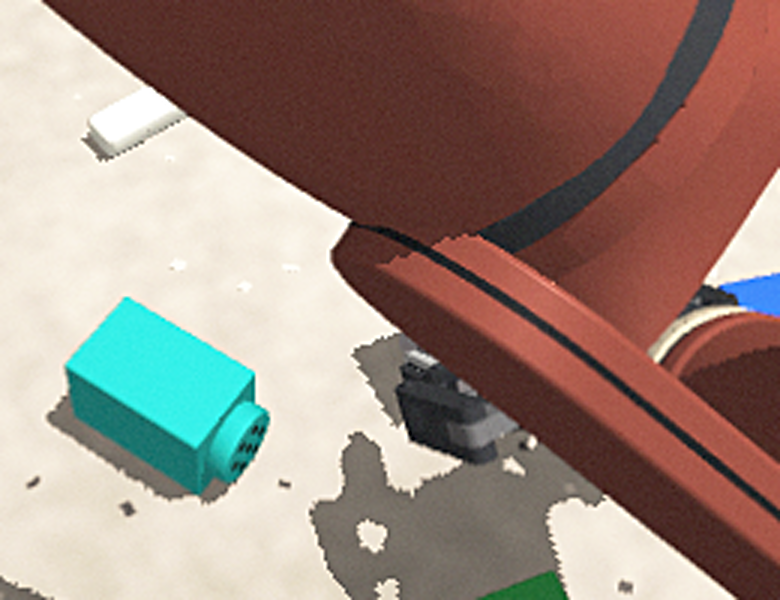

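The arm hides the shaker in this view and the jaws are open. I'll back straight out along the tool.

Call:
{"name": "arm_command", "arguments": {"targets": [{"jaw": 1, "tx": 0, "ty": 0, "tz": -1, "rx": 0, "ry": 0, "rz": 0}, {"jaw": 1, "tx": 0, "ty": 0, "tz": -1.5, "rx": 0, "ry": 0, "rz": 0}, {"jaw": 1, "tx": 0, "ty": 0, "tz": -2, "rx": 0, "ry": 0, "rz": 0}, {"jaw": 1, "tx": 0, "ty": 0, "tz": -2, "rx": 0, "ry": 0, "rz": 0}, {"jaw": 1, "tx": 0, "ty": 0, "tz": -2, "rx": 0, "ry": 0, "rz": 0}, {"jaw": 1, "tx": 0, "ty": 0, "tz": -2, "rx": 0, "ry": 0, "rz": 0}, {"jaw": 1, "tx": 0, "ty": 0, "tz": -2, "rx": 0, "ry": 0, "rz": 0}, {"jaw": 1, "tx": 0, "ty": 0, "tz": -2, "rx": 0, "ry": 0, "rz": 0}, {"jaw": 1, "tx": 0, "ty": 0, "tz": 0, "rx": 0, "ry": 0, "rz": 0}, {"jaw": 1, "tx": 0, "ty": 0, "tz": 0, "rx": 0, "ry": 0, "rz": 0}]}}

```text
time: 12.22
tool_pos: [0.4553, -0.3194, 0.1315]
eef_rot: [0.71, 0.591, 0.294, -0.246]
contact_force: [-0.1, 0.7, 0.3]
finger_gap: 0.998
grip_force: 0.0
```

```bash
python3 - <<'E'
from h import *
a=cam("wrist")["image"];c=cam("scene");b=c["image"]
for k in ["lighter_mid","plain_tin_mid"]:
    for r in env.trace(k,"scene")[:1]: print(k,r["centre"],toworld(c,r["centre"],.025).round(3))
cv2.imwrite("pics/f.png",np.hstack([cv2.resize(a,(400,300)),cv2.resize(b[130:380,170:420],(400,300))])[:,:,::-1])
E
```

```text
lighter_mid [342.1, 268.2] [[0.468 0.022 0.025]]
plain_tin_mid [378.5, 349.3] [[0.536 0.185 0.025]]
```

View pics/f.png

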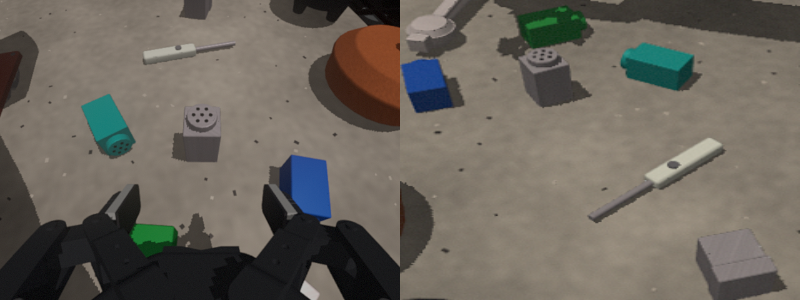

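The shaker stands upright, cap on top (wrist half at (203,115), scene half at (543,60)). The gripper is clear, and the lighter and the other tin have not moved. Handing in.

```bash
python3 -c "
from workcell import env
print(env.sign_off())"
```

```text
the job is handed in; nothing more can be done
None
```

The spice shaker was tipped over its base edge and let go; the last pictures show it upright, cap up, with the other tin and the lighter where they lay. The job was handed in at about 12 s; no verdict came back.

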